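Feel along the carved fret

TASK

Check the carved fret for splinters: come straight down with the closed fingertips lightly onto the round disc at its start, then slide them gently along the zigzag of five ribs, one after the other, without lifting off on the way and without forcing the board hard down on its soft rubber feet, until they come onto the uncut square block at the far end. Finish there, still holding the fingertips lightly on the block to mark where the carving is to go on. Grip and lift nothing, and leave the small pieces on the board and the tools beside it where they are.

Things in the scene. Friction and masses are not known exactly. Their poses are not given: they have to be found in the camera images.
- cradle: Dark wooden base plate, 310 x 160 x 10 mm, fixed to the table, rubber feet on it carrying the carving board. Origin: centre of its underside, on the table; x along its length (the row of carving runs from -x to +x), z up. It may be turned any way round.
- board (a joint): How far the carving board (310 x 160 x 18 mm, top 44 mm above the table) is pressed down into its soft rubber feet, in m: 0 at rest, positive down, solid stop at 0.0145; negative if it is lifted. The feet yield 1 mm for every 0.5 N (2.5 N at 5 mm); the board moves straight up and down only.
- disc: Round carved disc, 52 mm across, 14 mm high, fixed on the board at one end of the row: the start. Origin: centre of its flat top, 58 mm above the table at rest; x, y, z parallel to the base plate's. In the base plate's frame it is at x -124, y -20 mm.
- lath1: The first raised straight rib counted from the disc, 52 mm long, 14 mm wide, 14 mm high, flat top, fixed on the board. Origin: middle of its flat top, 58 mm above the table at rest; x along the rib, in the direction from disc to square, z up. Centre line from (-94, -20) to (-62, 26) mm in the base plate's frame, less 2 mm at each end; neighbouring ribs nearly meet there in a bend.
- lath2: The second raised straight rib counted from the disc, 48 mm long, 14 mm wide, 14 mm high, flat top, fixed on the board. Origin: middle of its flat top, 58 mm above the table at rest; x along the rib, in the direction from disc to square, z up. Centre line from (-62, 26) to (-10, 26) mm in the base plate's frame, less 2 mm at each end; neighbouring ribs nearly meet there in a bend.
- lath3: The third raised straight rib counted from the disc, 56 mm long, 14 mm wide, 14 mm high, flat top, fixed on the board. Origin: middle of its flat top, 58 mm above the table at rest; x along the rib, in the direction from disc to square, z up. Centre line from (-10, 26) to (20, -26) mm in the base plate's frame, less 2 mm at each end; neighbouring ribs nearly meet there in a bend.
- lath4: The fourth raised straight rib counted from the disc, 42 mm long, 14 mm wide, 14 mm high, flat top, fixed on the board. Origin: middle of its flat top, 58 mm above the table at rest; x along the rib, in the direction from disc to square, z up. Centre line from (20, -26) to (66, -20) mm in the base plate's frame, less 2 mm at each end; neighbouring ribs nearly meet there in a bend.
- lath5: The fifth raised straight rib counted from the disc, 47 mm long, 14 mm wide, 14 mm high, flat top, fixed on the board. Origin: middle of its flat top, 58 mm above the table at rest; x along the rib, in the direction from disc to square, z up. Centre line from (66, -20) to (98, 20) mm in the base plate's frame, less 2 mm at each end; neighbouring ribs nearly meet there in a bend.
- stub: Uncut square block, 48 x 48 x 14 mm, fixed on the board at the other end of the row: the finish. Origin: centre of its flat top, 58 mm above the table at rest; axes parallel to the base plate's; at x 124, y 22 mm in its frame. All carved tops (disc, ribs, block) lie in one level plane.
- finial: Loose small turned wooden finial, 26 mm across, 36 mm tall, standing on the board in the corner beside the disc (about 65 mm from it); leave alone. Origin: centre of its foot.
- wedge: Loose small wooden block, 40 x 20 x 16 mm, lying on the board in the corner beside the square block (about 75 mm from it); leave alone. Origin: centre of its underside.
- mallet: Loose wooden mallet lying on the table to one side, head 75 x 120 x 75 mm, centred 85 mm along +x, handle 28 mm thick reaching 150 mm along -x; leave alone. Origin: on the table.
- chisel: Loose wood chisel lying on the table on the other side, 222 mm long, up to 24 mm high; handle (100 mm) to -x, blade to +x; leave alone. Origin: on the table where handle and ferrule meet.

How it is judged:
By the outcome, as a careful person would: the job done as asked, in the order asked, and still so for the second after the job is handed in, while the arm keeps its last pose, push and grip.
It also fails if it takes over 54 s, if anything falls off the work surface, if the arm or the gripper's body presses on something with over 40 N, if the wrist force passes 120 N, or if a joint passes its speed limit or range.

ROBOT

A 7-joint arm with a two-finger parallel gripper is mounted at the origin on the work surface. World frame = base frame: x ahead of the robot, y to its left, z up, the work surface at z = 0. Lengths are in m, angles in rad, forces in N, time in s.
With the tool pointing down it reaches from about 0.425 to 0.875 m from the base axis. Payload 4.7 kg.
Tool frame: the origin (TCP) lies between the finger pads, 19 mm behind the fingertips; this is the grasp point; z points along the fingers, y is the line along which they close (so a half turn about z gives the same grasp; the last joint's range is limited). The gripper opens to 87 mm and grips with 3 to 60 N. Pads are 19 mm wide; open, the fingers measure 117 mm over their backs; the gripper's body (75 mm by 190 mm) begins 51 mm behind the grasp point.
Start: joints at [1.12, 0.321, -0.07, 1.45, 0.023, 1.371, -0.057], TCP at [0.291, -0.581, 0.241] pointing down, gripper open.
Joint ranges: [-2.86, 2.86], [-0.3, 2.09], [-1.38, 1.24], [0.06, 2.45], [-1.56, 4.7], [0.09, 2.05], [-2.69, 2.69]. Speed limits (rad/s): [2.57, 2.57, 3.14, 3.14, 3.14, 3.14, 3.14].

INTERFACE

Orientations are given as a rotation vector (axis times angle).
In Python, from bench import ctrl, order, get_image, camera_model gives the robot as it stands (ctrl), with the cameras as plain functions and the job (order).
- The arm moves only by the tool nudge_tcp, called after ">>>" as name(argument=value, ...), one argument or row to a line, values as JSON. Schema: {"type":"object","properties":{"rows":{"type":"array","items":{"type":"object","properties":{"x":{"type":"number"},"y":{"type":"number"},"z":{"type":"number"},"turn":{"type":"number"},"jaw":{"type":"number"}},"additionalProperties":false,"required":["jaw"]},"minItems":1,"maxItems":20},"grip_n":{"type":"number"},"only":{"type":"string"},"quiet":{"type":"boolean"},"lines":{"type":"string"}},"required":["rows"],"additionalProperties":false}. rows is a list of rows, 1 to 20 of them, each an object with the fields x, y, z (the shift in a scale on which 1.0 is 1 m), turn (a turn about the tool's z in fractions of the full range, 1 being 180 degrees), jaw (the opening from 0.0 (shut) to 1.0 (fully open)); a field left out counts as zero (the opening has to be given); each row is the pose to reach, as a shift and turn from the pose commanded when the call began, along the tool's axes at that moment; what a row does not reach only later rows make up. A row lasts 1/10 s, in which the tool goes at most 0.05 m and 0.15 rad, less where a joint would pass 70% of its speed; a pose out of reach is approached as far as the arm can. The fingers move at their own pace and stop on an object; grip_n is the grip in N (left out, the last holds). Time passes only in rows, so rows that do not move let the fingers close. The tool returns the time, the measured TCP pose, the force, the opening and the grip force at its end. only (a regular expression) keeps the lines of the reply that match it, lines (a string "A,B") keeps lines A to B, and quiet returns only ok. Input that does not fit is refused with a message, and nothing moves.
- ctrl.get_state(): the state, without advancing time (a new reading comes with each control period).
- get_image(name): name is "scene" or "top" or "wrist"; returns the picture (480x640x3 uint8, red, green, blue); there is no depth.
- camera_model(name): a dict with "vertical_fov" (degrees; the focal length in pixels is half the picture's height over the tangent of half this angle, whatever the lens; pixels are square), "cx", "cy" (the principal point, pixels), "k1" (the pictures are not rectified: a ray, as slopes to the right and down, at radius r is drawn at 1 + k1 r^2 times it, then the intrinsics apply), "rvec" (rotation vector, rad) and "tvec" (3), from world to camera coordinates, as OpenCV has them; the wrist camera has in their place "hand_eye" (4x4, takes a point from camera to tool coordinates, whose origin is the TCP and whose axes are the flange's). Camera axes: x right, y down, z forward; pixel columns grow to the right and rows downward; lengths in m; the calibration is good to about 2 mm. A picture is of the moment at which its call begins: read the wrist's pose just before it. camera_model takes no time and is no camera call.
- order.close_job(): hands the job in; it is judged then, once.
The state is a dict: "time": time; "joint_positions": joint angles; "qd": joint speeds; "joint_torque": joint torques, N m; "position": TCP position; "tool_rot": TCP orientation; "ft_force": force on the tool from outside, world axes, zero at the start; "torque": the same for the moment, N m; "grip_width": opening from 0.0 (shut) to 1.0 (fully open); "grip_force": force on a finger pad.
Only numpy, scipy, OpenCV 4.12 (cv2) and the standard library are available. Lean on these libraries where they do the work, as an engineer would, in place of code of your own. Each camera call takes 0.05 s, during which the arm holds its last target. There are 200 camera calls.

## Working session

There is one attempt and no reset: what is moved stays moved. The work goes in short steps, Python scripts to look and compute and a tool call to move; the robot and the scene stay as the last step left them, time stands still between calls to the robot, and variables do not carry over. Pictures are saved under pics/ and viewed, at most 10 in all, crops included, and the job is handed in when it is done.

```bash
ls; mkdir -p pics; python3 - <<'E'
from bench import ctrl, order, get_image, camera_model
import cv2
for n in ("top","scene"):
    m=camera_model(n);print(n,m)
    cv2.imwrite(f"pics/{n}1.png",get_image(n)[:,:,::-1])
print(camera_model("wrist"))
s=ctrl.get_state();print(s)
E
```

```text
bench.py
pics
top {'vertical_fov': 43.929585277748856, 'cx': 314.19443679563153, 'cy': 233.63914012912682, 'k1': -0.006377510338869145, 'rvec': array([ 2.15297764, -2.09645093,  0.21612973]), 'tvec': array([-0.03913615,  0.58332649,  1.34962416])}
scene {'vertical_fov': 49.85375245823381, 'cx': 322.7365233976466, 'cy': 230.28758021443502, 'k1': -0.05634485901191965, 'rvec': array([ 2.24411672,  1.02495267, -0.40209718]), 'tvec': array([-0.34985399, -0.29370162,  1.34720369])}
{'vertical_fov': 70.65306352484195, 'cx': 320.5783183457798, 'cy': 236.89587252895365, 'k1': -0.04780148217477299, 'hand_eye': array([[ 1.94881165e-04, -9.51852584e-01, -3.06556065e-01,
         8.39667489e-02],
       [ 9.99999980e-01,  2.01228694e-04,  1.08988500e-05,
         3.79946520e-04],
       [ 5.13137780e-05, -3.06556061e-01,  9.51852604e-01,
        -1.44325846e-01],
       [ 0.00000000e+00,  0.00000000e+00,  0.00000000e+00,
         1.00000000e+00]])}
{'time': 0.1, 'joint_positions': array([ 1.12006591,  0.32174797, -0.07009339,  1.45151543,  0.02263002,
        1.37080051, -0.05689865]), 'qd': array([-0.00079828, -0.00268433,  0.00044096, -0.00101077, -0.00109141,
        0.0014891 , -0.00248564]), 'joint_torque': array([-1.53230934e-05, -4.92569518e+01, -4.05432070e-01, -3.13398242e+01,
       -6.41608355e-02,  3.94974451e-02,  9.80942559e-05]), 'position': array([ 0.2911301 , -0.58065693,  0.24029038]), 'tool_rot': array([-3.05554433e+00, -7.23292904e-01,  7.88002803e-04]), 'ft_force': array([1.03090113, 0.44434612, 0.23027925]), 'torque': array([ 0.01372351, -0.07036465, -0.04098346]), 'grip_force': 0.0, 'grip_width': 1.0010147667217593}
```

View pics/top1.png

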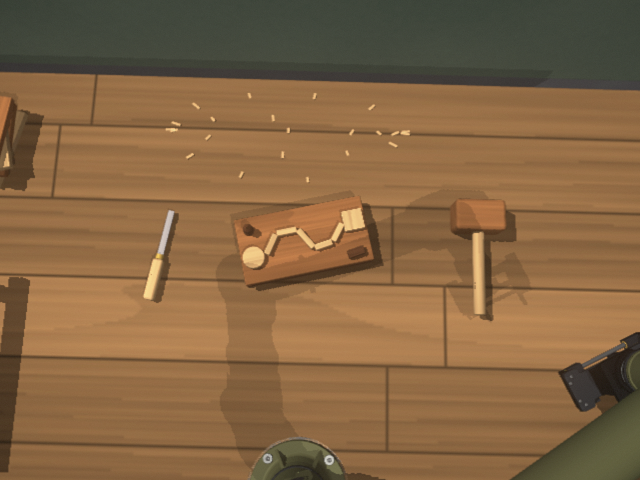

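View pics/scene1.png

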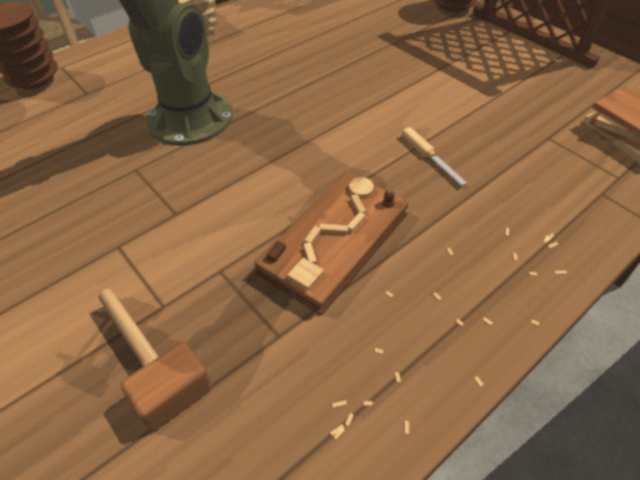

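The top view shows the board with the disc near (254,257), the ribs between, and the square near (352,219). The finial is at (248,229), the wedge at (357,253), the mallet on the right and the chisel on the left. The scene view agrees: disc (361,187), square (305,273).

```bash
cat > h.py <<'E'
import numpy as np, cv2
from scipy.spatial.transform import Rotation as R
from bench import ctrl, order, get_image, camera_model
def cam(n,st=None):
    m=camera_model(n)
    if n=="wrist":
        T=np.eye(4);T[:3,:3]=R.from_rotvec(st["tool_rot"]).as_matrix();T[:3,3]=st["position"]
        T=T@m["hand_eye"];Rw,c=T[:3,:3],T[:3,3]
    else:
        Rw=R.from_rotvec(m["rvec"]).as_matrix().T;c=-Rw@m["tvec"]
    return m,Rw,c
def rays(n,px,st=None):
    m,Rw,c=cam(n,st);f=240/np.tan(np.radians(m["vertical_fov"])/2)
    p=(np.atleast_2d(px)-[m["cx"],m["cy"]])/f
    u=p.copy()
    for _ in range(8): u=p/(1+m["k1"]*(u**2).sum(1,keepdims=True))
    return c,np.c_[u,np.ones(len(u))]@Rw.T
def onplane(n,px,z,st=None):
    c,d=rays(n,px,st);return c+d*((z-c[2])/d[:,2])[:,None]
def meet(a,b):
    (c1,d1),(c2,d2)=a,b;d1,d2=d1[0],d2[0]
    t=np.linalg.lstsq(np.c_[d1,-d2],c2-c1,rcond=None)[0]
    p,q=c1+t[0]*d1,c2+t[1]*d2;return (p+q)/2,np.linalg.norm(p-q)
def blobs(img,roi,lo=(10,40,150),hi=(32,150,255),amin=30):
    hsv=cv2.cvtColor(img,cv2.COLOR_RGB2HSV);x0,y0,x1,y1=roi
    m=np.zeros(hsv.shape[:2],np.uint8);m[y0:y1,x0:x1]=cv2.inRange(hsv,lo,hi)[y0:y1,x0:x1]
    n,l,s,c=cv2.connectedComponentsWithStats(m)
    return m,l,[(i,s[i,4],c[i]) for i in range(1,n) if s[i,4]>amin]
E
python3 - <<'E'
from h import *
for n,roi,pts in (("top",(225,190,385,290),[(254,257),(271,246),(305,238),(352,219),(300,260)]),("scene",(250,170,415,320),[(361,187),(335,229),(305,273),(330,260)])):
    im=cv2.imread(f"pics/{n}1.png")[:,:,::-1].copy();hsv=cv2.cvtColor(im,cv2.COLOR_RGB2HSV)
    print(n,[hsv[y,x].tolist() for x,y in pts])
    _,_,b=blobs(im,roi)
    for i,a,c in b: print(a,c.round(1),onplane(n,c,0.058)[0].round(4))
E
```

```text
top [[18, 113, 238], [17, 121, 226], [19, 113, 239], [19, 113, 239], [13, 156, 157]]
1233 [276.1 195.3] [0.6746 0.0698 0.058 ]
396 [371.  196.2] [ 0.6789 -0.1571  0.058 ]
1555 [304.1 237.1] [0.575 0.    0.058]
182 [228.5 222.7] [0.6045 0.1797 0.058 ]
91 [378.2 216. ] [ 0.6309 -0.1748  0.058 ]
89 [229.4 249.1] [0.5415 0.1742 0.058 ]
335 [363.3 277.7] [ 0.4826 -0.1406  0.058 ]
50 [237.1 285.2] [0.4572 0.152  0.058 ]
413 [334.8 287.4] [ 0.4581 -0.0746  0.058 ]
scene [[19, 110, 237], [16, 118, 193], [19, 108, 237], [12, 151, 181]]
3647 [277.5 200.5] [ 0.4421 -0.0397  0.058 ]
149 [388.7 173.6] [0.5364 0.1896 0.058 ]
2818 [325.6 233.2] [ 0.5749 -0.0235  0.058 ]
328 [406.2 193.6] [0.6033 0.1734 0.058 ]
32 [304.5 220. ] [ 0.521  -0.0322  0.058 ]
41 [384.8 221.2] [0.6287 0.085  0.058 ]
124 [258.3 252.6] [ 0.5276 -0.1504  0.058 ]
3521 [386.  290.9] [ 0.7475 -0.0311  0.058 ]
95 [286. 316.] [ 0.6716 -0.1963  0.058 ]
```

```bash
python3 - <<'E'
from h import *
cc={}
for n,roi in (("top",(235,200,375,280)),("scene",(285,172,385,295))):
    im=cv2.imread(f"pics/{n}1.png")[:,:,::-1].copy()
    m,_,_=blobs(im,roi,(14,70,205),(24,128,255))
    m=cv2.morphologyEx(m,cv2.MORPH_OPEN,cv2.getStructuringElement(cv2.MORPH_ELLIPSE,(13,13)))
    _,l,s,c=cv2.connectedComponentsWithStats(m)
    for i in range(1,len(s)): print(n,s[i],c[i].round(1),onplane(n,c[i],.058)[0].round(4))
    o=sorted(c[1:].tolist(),key=lambda p:p[0]);cc[n]=o if n=="top" else o[::-1]
for k,nm in ((0,"disc"),(-1,"stub")): print(nm,meet(rays("top",cc["top"][k]),rays("scene",cc["scene"][k])))
d,s=[onplane("top",cc["top"][k],.058)[0,:2] for k in (0,-1)]
v=s-d;print("len",np.linalg.norm(v),np.hypot(.248,.042),"yaw",np.arctan2(v[1],v[0])-np.arctan2(.042,.248))
E
```

```text
top [343 209  20  21 337] [352.5 218.9] [ 0.622  -0.1137  0.058 ]
top [243 247  21  20 313] [253.4 256.2] [0.5262 0.1174 0.058 ]
scene [351 178  22  16 268] [361.8 185.9] [0.5256 0.1199 0.058 ]
scene [292 259  28  26 490] [305.4 271.6] [ 0.6205 -0.1116  0.058 ]
disc (array([0.52643282, 0.11790912, 0.05966091]), np.float64(0.001713857483775636))
stub (array([ 0.62169859, -0.11307916,  0.06040613]), np.float64(0.000979090792299474))
len 0.25011807531131053 0.2515313101782758 yaw -1.3454665169792086
```

```bash
cat >> h.py <<'E'
def shift(target):
    s=ctrl.get_state();Rt=R.from_rotvec(s["tool_rot"]).as_matrix()
    yaw=np.arctan2(Rt[1,0],Rt[0,0])
    return (Rt.T@(np.array(target)-s["position"])).round(4),yaw,Rt[:,2].round(4)
E
python3 -c "
from h import *
print(shift([.57,0,.26]))"
```

```text
(array([ 0.5096, -0.394 , -0.0191]), np.float64(0.4648730998247254), array([-9.0e-04,  1.4e-03, -1.0e+00]))
```

The rows are not in the units I measure in: turns go in shares of 180 degrees. I convert before sending: -1.33 rad / 3.1416 = -0.4234.

>>> nudge_tcp(
  rows=[
    {"x":0.51, "y":-0.394, "z":-0.02, "turn":-0.4234, "jaw":0},
    {"x":0.51, "y":-0.394, "z":-0.02, "turn":-0.4234, "jaw":0},
    {"x":0.51, "y":-0.394, "z":-0.02, "turn":-0.4234, "jaw":0},
    {"x":0.51, "y":-0.394, "z":-0.02, "turn":-0.4234, "jaw":0},
    {"x":0.51, "y":-0.394, "z":-0.02, "turn":-0.4234, "jaw":0},
    {"x":0.51, "y":-0.394, "z":-0.02, "turn":-0.4234, "jaw":0},
    {"x":0.51, "y":-0.394, "z":-0.02, "turn":-0.4234, "jaw":0},
    {"x":0.51, "y":-0.394, "z":-0.02, "turn":-0.4234, "jaw":0},
    {"x":0.51, "y":-0.394, "z":-0.02, "turn":-0.4234, "jaw":0},
    {"x":0.51, "y":-0.394, "z":-0.02, "turn":-0.4234, "jaw":0},
    {"x":0.51, "y":-0.394, "z":-0.02, "turn":-0.4234, "jaw":0},
    {"x":0.51, "y":-0.394, "z":-0.02, "turn":-0.4234, "jaw":0},
    {"x":0.51, "y":-0.394, "z":-0.02, "turn":-0.4234, "jaw":0},
    {"x":0.51, "y":-0.394, "z":-0.02, "turn":-0.4234, "jaw":0},
    {"x":0.51, "y":-0.394, "z":-0.02, "turn":-0.4234, "jaw":0},
    {"x":0.51, "y":-0.394, "z":-0.02, "turn":-0.4234, "jaw":0},
    {"x":0.51, "y":-0.394, "z":-0.02, "turn":-0.4234, "jaw":0},
  ],
  grip_n=10,
)

```text
time: 1.8
position: [0.5702, -0.0022, 0.2609]
tool_rot: [1.963, 2.453, -0.002]
ft_force: [-0.1, 0.3, 0.1]
grip_width: 0.002
grip_force: 0.0
```

```bash
python3 - <<'E'
from h import *
import pickle
s=ctrl.get_state();im=get_image("wrist");cv2.imwrite("pics/w1.png",im[:,:,::-1]);pickle.dump(s,open("w1.pkl","wb"))
print(s["position"],s["ft_force"],s["grip_width"],s["joint_positions"].round(2),shift([.5262,.1174,.12]))
E
```

```text
[ 0.57024284 -0.00224736  0.26094734] [-0.12457101  0.29320305  0.11640074] 0.00210068301835573 [ 0.52  0.19 -0.64  1.61  0.12  1.38  0.09] (array([ 0.1264, -0.0167,  0.141 ]), np.float64(1.7918948983495988), array([-4.e-04, -8.e-04, -1.e+00]))
```

View pics/w1.png

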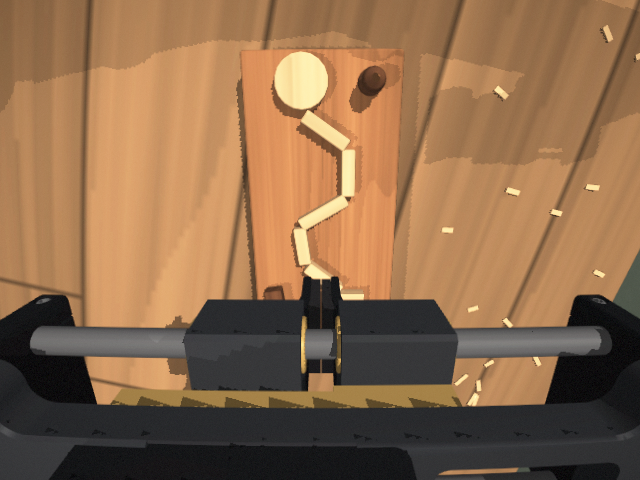

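The wrist view shows the disc at (301,81), the finial at (372,80), laths 1-4 centred near (326,130), (348,172), (323,213) and (302,247), and the wedge at (274,293). I'll measure these on the top plane and fit the base plate frame.

```bash
python3 - <<'E'
from h import *
import pickle
s=pickle.load(open("w1.pkl","rb"));im=cv2.imread("pics/w1.png")[:,:,::-1].copy();hsv=cv2.cvtColor(im,cv2.COLOR_RGB2HSV)
print([hsv[y,x].tolist() for x,y in [(301,81),(326,130),(348,172),(323,213),(302,247),(280,150)]])
m,l,b=blobs(im,(262,50,362,270),(14,60,225),(32,130,255),60)
rect={}
for i,a,c in b:
    r=cv2.minAreaRect(np.argwhere(l==i)[:,::-1].astype(np.float32));rect[i]=r
    print(a,c.round(1),np.round(r[1],1),onplane("wrist",c,.058,s)[0].round(4))
ys=[(c[1],c) for _,a,c in b];ys.sort(key=lambda t:t[0]);P=np.array([onplane("wrist",c,.058,s)[0,:2] for _,c in ys])
mod=np.array([(-124,-20),(-78,3),(-36,26),(5,0),(43,-23)])/1000
if len(P)>=4:
    n=4;A=mod[:n]-mod[:n].mean(0);B=P[:n]-P[:n].mean(0)
    U,_,Vt=np.linalg.svd(A.T@B);Rm=(U@Vt).T;t=P[:n].mean(0)-Rm@mod[:n].mean(0)
    print("yaw",np.arctan2(Rm[1,0],Rm[0,0]),"t",t,"res mm",(1000*(P[:n]-mod[:n]@Rm.T-t)).round(1).tolist())
    print("disc",Rm@mod[0]+t,"stub",Rm@[.124,.022]+t)
    st=cv2.imread("pics/top1.png")
d=ys[0][1];print("disc height wrist/top",meet(rays("wrist",d,s),rays("top",(253.4,256.2))),meet(rays("wrist",d,s),rays("scene",(361.8,185.9))))
E
```

```text
[[24, 79, 254], [21, 92, 251], [25, 72, 254], [23, 84, 253], [23, 84, 253], [13, 149, 224]]
2418 [300.8  79.7] [57. 53.] [0.5229 0.1188 0.058 ]
2408 [325.9 185.8] [ 57.7 158.8] [0.5686 0.0256 0.058 ]
disc height wrist/top (array([0.52400949, 0.11657566, 0.07228425]), np.float64(0.0012985157816930095)) (array([0.523719  , 0.11997276, 0.05651044]), np.float64(0.0027282292548765153))
```

```bash
cat >> h.py <<'E'
MOD=np.array([(-124,-20),(-78,3),(-36,26),(5,0),(43,-23),(82,0),(124,22)])/1000
def fit(mod,P):
    A=mod-mod.mean(0);B=P-P.mean(0);U,_,Vt=np.linalg.svd(A.T@B);Rm=(U@Vt).T;t=P.mean(0)-Rm@mod.mean(0)
    return np.arctan2(Rm[1,0],Rm[0,0]),t,(1000*(P-mod@Rm.T-t)).round(1).tolist(),Rm
E
python3 - <<'E'
from h import *
import pickle
s=pickle.load(open("w1.pkl","rb"));im=cv2.imread("pics/w1.png")[:,:,::-1].copy()
m,l,b=blobs(im,(262,50,362,270),(14,60,240),(32,100,255),60)
m=cv2.erode(m,np.ones((5,5)))
n,l,st,c=cv2.connectedComponentsWithStats(m)
L=[]
for i in range(1,n):
    if st[i,4]<25: continue
    r=cv2.minAreaRect(np.argwhere(l==i)[:,::-1].astype(np.float32));L.append(r[0]);print(st[i],np.round(r[0],1),np.round(r[1],1),onplane("wrist",r[0],.058,s)[0].round(4))
L.sort(key=lambda c:c[1])
if len(L)==5:
    P=onplane("wrist",np.array(L),.058,s)[:,:2]
    y,t,res,Rm=fit(MOD[:5],P);print("wrist",y,t,res,Rm@MOD[0]+t,Rm@MOD[6]+t)
im=cv2.imread("pics/top1.png")[:,:,::-1].copy()
m,_,_=blobs(im,(235,200,375,280),(14,70,205),(24,128,255))
n,l,st,c=cv2.connectedComponentsWithStats(m)
for i in range(1,n):
    if st[i,4]>20: print("top",st[i],c[i].round(1))
E
```

```text
[ 277   54   49   52 1882] [300.8  79.8] [48.8 48.1] [0.5228 0.1188 0.058 ]
[306 115  40  31 306] [325.2 129.9] [45.2  6.9] [0.5556 0.0792 0.058 ]
[345 152   8  42 299] [348.5 172.5] [41.  7.] [0.588  0.0439 0.058 ]
[303 199  42  27 243] [322.9 211.9] [ 5.6 45.5] [ 0.5717 -0.002   0.058 ]
[297 231  11  31 200] [302.  246.2] [30.9  6.5] [ 0.5581 -0.0442  0.058 ]
wrist -1.3396001353905822 [0.57067194 0.00279445] [[0.0, -0.1], [-0.2, -0.2], [0.3, 0.1], [-0.1, 0.1], [-0.1, 0.1]] [0.52279047 0.11891234] [ 0.6205002  -0.11286516]
top [265 208 100  46 894] [325.1 229.3]
top [243 247  21  20 334] [253.2 256.4]
```

```bash
python3 - <<'E'
from h import *
print(shift([.5240,.1188,.10]))
E
```

```text
(array([ 0.1283, -0.0186,  0.161 ]), np.float64(1.7918948983495988), array([-4.e-04, -8.e-04, -1.e+00]))
```

In the tool's units: -0.008 rad / 3.1416 = -0.0025.

>>> nudge_tcp(
  rows=[
    {"x":0.045, "y":-0.006, "z":0.03, "turn":-0.0025, "jaw":0},
    {"x":0.09, "y":-0.013, "z":0.06, "turn":-0.0025, "jaw":0},
    {"x":0.128, "y":-0.0186, "z":0.09, "turn":-0.0025, "jaw":0},
    {"x":0.128, "y":-0.0186, "z":0.09, "turn":-0.0025, "jaw":0},
    {"x":0.128, "y":-0.0186, "z":0.125, "turn":-0.0025, "jaw":0},
    {"x":0.128, "y":-0.0186, "z":0.15, "turn":-0.0025, "jaw":0},
    {"x":0.128, "y":-0.0186, "z":0.161, "turn":-0.0025, "jaw":0},
    {"x":0.128, "y":-0.0186, "z":0.161, "turn":-0.0025, "jaw":0},
    {"x":0.128, "y":-0.0186, "z":0.161, "turn":-0.0025, "jaw":0},
  ],
)

```text
time: 2.75
position: [0.525, 0.12, 0.1013]
tool_rot: [1.95, 2.462, 0.002]
ft_force: [0.3, 0.9, 0.9]
grip_width: 0.004
grip_force: 0.0
```

```bash
python3 - <<'E'
from h import *
import pickle
s=ctrl.get_state();im=get_image("wrist");cv2.imwrite("pics/w2.png",im[:,:,::-1]);pickle.dump(s,open("w2.pkl","wb"))
print(s["position"],s["ft_force"],shift([.5240,.1188,.10]))
m,Rw,c=cam("wrist",s);f=240/np.tan(np.radians(m["vertical_fov"])/2)
p=np.linalg.inv(m["hand_eye"])@[0,0,.019,1];print("tip px",f*p[:2]/p[2]+[m["cx"],m["cy"]])
E
```

```text
[0.52496414 0.11998023 0.10127275] [0.34128533 0.86588885 0.8993494 ] (array([-0.0011, -0.0016,  0.0017]), np.float64(1.8019792754567483), array([ 2.3e-03,  2.0e-04, -1.0e+00]))
tip px [321.90711788 293.18522313]
```

View pics/w2.png

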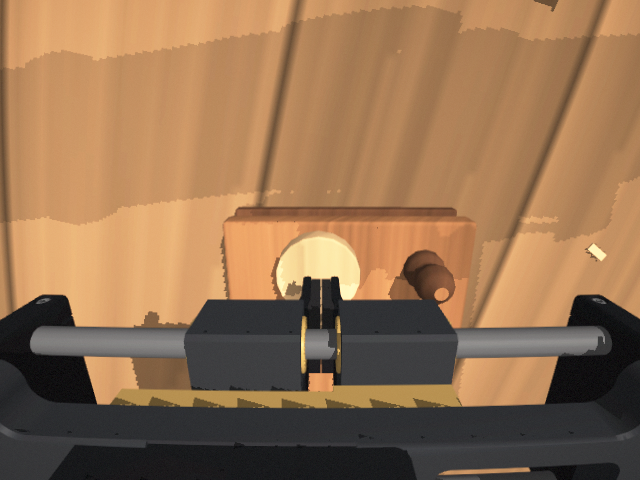

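The view shows the disc at (318,274), about 84 px wide, directly under the fingertips (tip at about (322,293)), with the finial clear at (430,275). I'll fit the disc rim once as a check.

```bash
python3 - <<'E'
from h import *
import pickle
from scipy.optimize import least_squares
s=pickle.load(open("w2.pkl","rb"));im=cv2.imread("pics/w2.png")[:,:,::-1].copy()
m,l,b=blobs(im,(262,225,375,298),(14,50,225),(35,110,255),100)
cs,_=cv2.findContours(m,cv2.RETR_EXTERNAL,cv2.CHAIN_APPROX_NONE);c=max(cs,key=len)[:,0,:].astype(float)
print(c.min(0),c.max(0))
c=c[c[:,1]<272]
P=onplane("wrist",c,.058,s)[:,:2]
r=least_squares(lambda v:np.hypot(*(P-v[:2]).T)-v[2],[.524,.119,.026],loss="soft_l1",f_scale=.001)
print(r.x,np.abs(r.fun).mean(),shift([r.x[0],r.x[1],.077]))
E
```

```text
[276. 234.] [359. 297.]
[0.52318458 0.11982447 0.02457627] 0.0006371495824832747 (array([ 0.0001, -0.0022,  0.0247]), np.float64(1.8019792754567483), array([ 2.3e-03,  2.0e-04, -1.0e+00]))
```

>>> nudge_tcp(
  rows=[
    {"x":-0.0007, "y":-0.002, "z":0.006, "jaw":0},
    {"x":-0.0007, "y":-0.002, "z":0.012, "jaw":0},
    {"x":-0.0007, "y":-0.002, "z":0.016, "jaw":0},
    {"x":-0.0007, "y":-0.002, "z":0.019, "jaw":0},
    {"x":-0.0007, "y":-0.002, "z":0.021, "jaw":0},
    {"x":-0.0007, "y":-0.002, "z":0.022, "jaw":0},
    {"x":-0.0007, "y":-0.002, "z":0.023, "jaw":0},
    {"x":-0.0007, "y":-0.002, "z":0.024, "jaw":0},
    {"x":-0.0007, "y":-0.002, "z":0.025, "jaw":0},
    {"x":-0.0007, "y":-0.002, "z":0.026, "jaw":0},
    {"x":-0.0007, "y":-0.002, "z":0.026, "jaw":0},
    {"x":-0.0007, "y":-0.002, "z":0.026, "jaw":0},
    {"x":-0.0007, "y":-0.002, "z":0.026, "jaw":0},
  ],
)

```text
time: 4.1
position: [0.5224, 0.1193, 0.0744]
tool_rot: [1.949, 2.464, 0.0]
ft_force: [-0.9, -0.1, 2.3]
grip_width: 0.003
grip_force: 0.7
```

```bash
python3 -c "
from h import *
s=ctrl.get_state();print(s['position'],s['ft_force'],shift([.524,.119,.073]))"
```

```text
[0.52237452 0.11934323 0.07435255] [-0.85963972 -0.0625643   2.27930294] (array([-0.0007,  0.0015,  0.0014]), np.float64(1.8028799337096508), array([ 3.e-04,  0.e+00, -1.e+00]))
```

>>> nudge_tcp(
  rows=[
    {"z":0.001, "jaw":0},
    {"z":0.001, "jaw":0},
  ],
)

```text
time: 4.3
position: [0.5224, 0.1194, 0.0732]
tool_rot: [1.949, 2.464, 0.0]
ft_force: [-0.1, 1.1, 1.9]
grip_width: 0.003
grip_force: 0.9
```

>>> nudge_tcp(
  rows=[
    {"jaw":0},
  ],
)

```text
time: 4.4
position: [0.5224, 0.1193, 0.0733]
tool_rot: [1.949, 2.464, 0.0]
ft_force: [0.2, 0.6, 2.4]
grip_width: 0.005
grip_force: 0.9
```

>>> nudge_tcp(
  rows=[
    {"x":-0.003, "jaw":0},
    {"x":-0.006, "jaw":0},
    {"x":-0.009, "jaw":0},
    {"x":-0.012, "jaw":0},
    {"x":-0.015, "jaw":0},
    {"x":-0.018, "jaw":0},
    {"x":-0.021, "jaw":0},
    {"x":-0.024, "jaw":0},
    {"x":-0.027, "jaw":0},
    {"x":-0.03, "jaw":0},
    {"x":-0.03, "jaw":0},
  ],
)

```text
time: 5.5
position: [0.5294, 0.0892, 0.0732]
tool_rot: [1.95, 2.462, -0.001]
ft_force: [-0.3, -0.6, 2.3]
grip_width: 0.007
grip_force: 1.0
```

```bash
python3 -c "
from h import *
s=ctrl.get_state();y=-1.342;Rm=np.array([[np.cos(y),-np.sin(y)],[np.sin(y),np.cos(y)]])
print(1000*Rm.T@(s['position'][:2]-[.5713,.0028]))"
```

```text
[-93.65839669 -21.25020896]
```

```bash
cat >> h.py <<'E'
def where():
    s=ctrl.get_state();y=-1.341;Rm=np.array([[np.cos(y),-np.sin(y)],[np.sin(y),np.cos(y)]])
    print("cradle mm",(1000*Rm.T@(s['position'][:2]-[.5711,.0028])).round(1),"z",s['position'][2].round(4))
E
```

>>> nudge_tcp(
  rows=[
    {"x":-0.0032, "y":0.0047, "jaw":0},
    {"x":-0.0064, "y":0.0094, "jaw":0},
    {"x":-0.0096, "y":0.0141, "jaw":0},
    {"x":-0.0128, "y":0.0188, "jaw":0},
    {"x":-0.016, "y":0.0235, "jaw":0},
    {"x":-0.0192, "y":0.0282, "jaw":0},
    {"x":-0.0224, "y":0.0329, "jaw":0},
    {"x":-0.0256, "y":0.0376, "jaw":0},
    {"x":-0.0288, "y":0.0423, "jaw":0},
    {"x":-0.0317, "y":0.047, "jaw":0},
    {"x":-0.0317, "y":0.047, "jaw":0},
  ],
)

```text
time: 6.6
position: [0.5835, 0.0694, 0.0734]
tool_rot: [1.949, 2.462, 0.001]
ft_force: [1.2, -1.2, 1.8]
grip_width: 0.005
grip_force: 0.9
```

```bash
python3 - <<'E'
from h import *
import pickle
where()
s=ctrl.get_state();im=get_image("wrist");cv2.imwrite("pics/w3.png",im[:,:,::-1]);pickle.dump(s,open("w3.pkl","wb"))
cv2.imwrite("pics/w3c.png",cv2.resize(im[120:320,220:440],None,fx=2.5,fy=2.5)[:,:,::-1])
E
```

```text
cradle mm [-62.   27.2] z 0.0734
```

View pics/w3c.png

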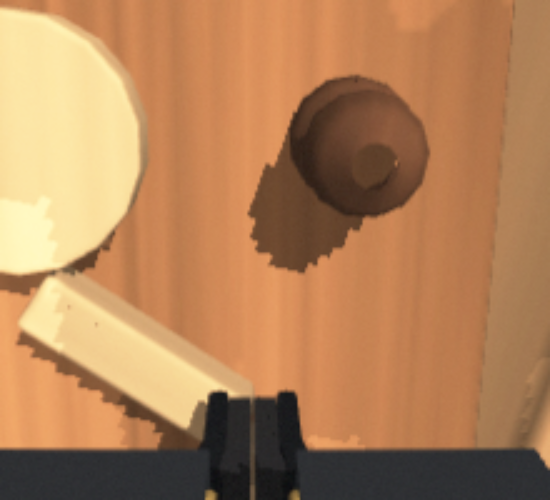

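The crop shows lath 1 running from (38,300) to its end under the fingertips at about (250,395), with the disc and finial undisturbed. I'll check how the tips sit against the bend numerically.

```bash
python3 - <<'E'
from h import *
import pickle
s=pickle.load(open("w3.pkl","rb"))
crop=np.array([(55,278),(22,322),(250,380),(38,300),(145,160),(65,272)],float)
px=crop/2.5+[220,120]
P=onplane("wrist",px,.054,s)
y=-1.341;Rm=np.array([[np.cos(y),-np.sin(y)],[np.sin(y),np.cos(y)]])
for c,p in zip(crop,P): print(c,(1000*Rm.T@(p[:2]-[.5711,.0028])).round(1))
u=np.array([32,46])/np.hypot(32,46);n=np.array([-u[1],u[0]]);a=np.array([-94,-20])+2*u;e=np.array([-62,26])-2*u
print("model corners start",a+7*n,a-7*n,"end",e+7*n,e-7*n)
m=camera_model("wrist");f=240/np.tan(np.radians(m["vertical_fov"])/2)
for q in ([0,0,.019],[.0095,0,.019],[0.0095,0.0115,.019],[.0095,-.0115,.019]):
    p=np.linalg.inv(m["hand_eye"])@[*q,1];print(q,((f*p[:2]/p[2]+[m["cx"],m["cy"]]-[220,120])*2.5).round(0))
E
```

```text
[ 55. 278.] [-96.5 -13.3]
[ 22. 322.] [-87.  -20.8]
[250. 380.] [-74.2  26.2]
[ 38. 300.] [-91.8 -17.1]
[145. 160.] [-120.4    5.8]
[ 65. 272.] [-97.8 -11.2]
model corners start [-98.60420744 -14.36073818] [-87.11153461 -22.35564101] end [-68.88846539  28.35564101] [-57.39579256  20.36073818]
[0, 0, 0.019] [255. 433.]
[0.0095, 0, 0.019] [255. 392.]
[0.0095, 0.0115, 0.019] [309. 392.]
[0.0095, -0.0115, 0.019] [200. 392.]
```

Camera-measured lath corners agree with the model to 1–2 mm, so the tips sit on the bend. Continuing.

>>> nudge_tcp(
  rows=[
    {"x":-0.005, "jaw":0},
    {"x":-0.01, "jaw":0},
    {"x":-0.015, "jaw":0},
    {"x":-0.02, "jaw":0},
    {"x":-0.025, "jaw":0},
    {"x":-0.03, "jaw":0},
    {"x":-0.035, "jaw":0},
    {"x":-0.04, "jaw":0},
    {"x":-0.045, "jaw":0},
    {"x":-0.05, "jaw":0},
    {"x":-0.0525, "jaw":0},
    {"x":-0.0525, "jaw":0},
  ],
)

```text
time: 7.85
position: [0.5945, 0.0179, 0.0732]
tool_rot: [1.95, 2.462, -0.001]
ft_force: [-0.4, -1.5, 1.8]
grip_width: 0.003
grip_force: 1.0
```

```bash
python3 -c "
from h import *
where()"
```

```text
cradle mm [-9.3 26.2] z 0.0732
```

>>> nudge_tcp(
  rows=[
    {"x":-0.0025, "y":-0.0043, "jaw":0},
    {"x":-0.005, "y":-0.0086, "jaw":0},
    {"x":-0.0075, "y":-0.0129, "jaw":0},
    {"x":-0.01, "y":-0.0172, "jaw":0},
    {"x":-0.0125, "y":-0.0215, "jaw":0},
    {"x":-0.015, "y":-0.0258, "jaw":0},
    {"x":-0.0174, "y":-0.0301, "jaw":0},
    {"x":-0.0198, "y":-0.0344, "jaw":0},
    {"x":-0.0222, "y":-0.0387, "jaw":0},
    {"x":-0.0246, "y":-0.043, "jaw":0},
    {"x":-0.027, "y":-0.0473, "jaw":0},
    {"x":-0.0293, "y":-0.0515, "jaw":0},
    {"x":-0.0293, "y":-0.0515, "jaw":0},
  ],
)

```text
time: 9.15
position: [0.55, -0.0224, 0.0731]
tool_rot: [-1.95, -2.462, 0.003]
ft_force: [-1.0, -0.6, 1.2]
grip_width: 0.005
grip_force: 1.0
```

```bash
python3 -c "
from h import *
where()"
```

```text
cradle mm [ 19.7 -26.3] z 0.0731
```

>>> nudge_tcp(
  rows=[
    {"x":-0.0046, "y":0.0012, "jaw":0},
    {"x":-0.0092, "y":0.0019, "jaw":0},
    {"x":-0.0138, "y":0.0025, "jaw":0},
    {"x":-0.0184, "y":0.0031, "jaw":0},
    {"x":-0.023, "y":0.0037, "jaw":0},
    {"x":-0.0276, "y":0.0043, "jaw":0},
    {"x":-0.0322, "y":0.005, "jaw":0},
    {"x":-0.0368, "y":0.0056, "jaw":0},
    {"x":-0.0414, "y":0.0062, "jaw":0},
    {"x":-0.046, "y":0.0068, "jaw":0},
    {"x":-0.046, "y":0.0068, "jaw":0},
  ],
)

```text
time: 10.25
position: [0.5685, -0.066, 0.0733]
tool_rot: [1.95, 2.462, -0.001]
ft_force: [1.0, -0.2, 1.7]
grip_width: 0.004
grip_force: 0.9
```

```bash
python3 - <<'E'
from h import *
where()
im=get_image("wrist")
cv2.imwrite("pics/w4c.png",cv2.resize(im[80:320,200:460],None,fx=2.3,fy=2.3)[:,:,::-1])
E
```

```text
cradle mm [ 66.4 -18.2] z 0.0733
```

View pics/w4c.png

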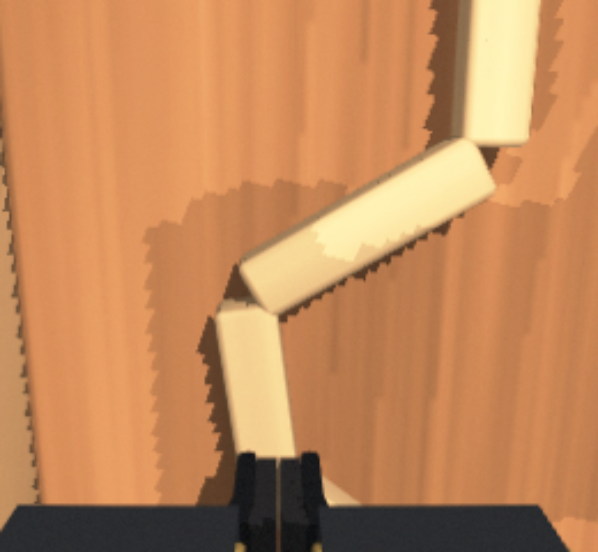

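Laths 2–4 sit as expected, and the tips (crop x 278) are on lath 4's end within about 2 mm of its centre line (x about 271). Next is lath 5.

>>> nudge_tcp(
  rows=[
    {"x":-0.0034, "y":0.003, "jaw":0},
    {"x":-0.0066, "y":0.007, "jaw":0},
    {"x":-0.0098, "y":0.011, "jaw":0},
    {"x":-0.013, "y":0.0148, "jaw":0},
    {"x":-0.016, "y":0.0186, "jaw":0},
    {"x":-0.0192, "y":0.0225, "jaw":0},
    {"x":-0.0224, "y":0.0264, "jaw":0},
    {"x":-0.0255, "y":0.0303, "jaw":0},
    {"x":-0.0286, "y":0.0342, "jaw":0},
    {"x":-0.0316, "y":0.038, "jaw":0},
    {"x":-0.0316, "y":0.038, "jaw":0},
  ],
)

```text
time: 11.4
position: [0.6134, -0.0873, 0.0734]
tool_rot: [1.949, 2.462, 0.001]
ft_force: [-0.1, -1.9, 1.6]
grip_width: 0.007
grip_force: 0.9
```

```bash
python3 -c "
from h import *
where()"
```

```text
cradle mm [97.3 20.7] z 0.0734
```

Now onto the block, to its centre (124, 22).

>>> nudge_tcp(
  rows=[
    {"x":-0.004, "jaw":0},
    {"x":-0.008, "jaw":0},
    {"x":-0.012, "jaw":0},
    {"x":-0.016, "y":0.001, "jaw":0},
    {"x":-0.02, "y":0.001, "jaw":0},
    {"x":-0.024, "y":0.001, "jaw":0},
    {"x":-0.0265, "y":0.001, "jaw":0},
    {"x":-0.0265, "y":0.001, "jaw":0},
    {"x":-0.0265, "y":0.001, "jaw":0},
  ],
)

```text
time: 12.3
position: [0.6195, -0.1132, 0.0733]
tool_rot: [1.949, 2.462, -0.001]
ft_force: [-0.6, -1.8, 2.5]
grip_width: 0.004
grip_force: 0.9
```

```bash
python3 - <<'E'
from h import *
where()
im=get_image("wrist")
cv2.imwrite("pics/w5.png",im[:,:,::-1])
E
```

```text
cradle mm [124.   20.7] z 0.0733
```

>>> nudge_tcp(
  rows=[
    {"jaw":0},
    {"jaw":0},
    {"jaw":0},
    {"jaw":0},
    {"jaw":0},
  ],
)

```text
time: 12.85
position: [0.6194, -0.1123, 0.0733]
tool_rot: [1.949, 2.464, -0.0]
ft_force: [-0.3, -1.1, 1.6]
grip_width: 0.007
grip_force: 1.0
```

View pics/w5.png

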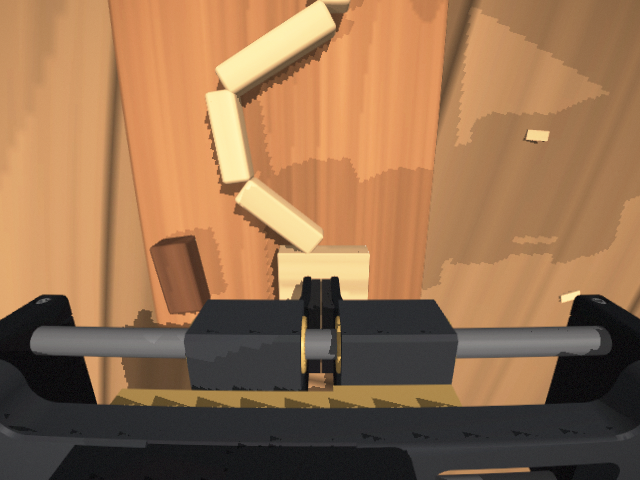

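The picture shows the fingertips (about (322,293)) resting on the square block (x 278–369, top edge at row 250). The wedge is untouched at (180,275). Upward force is about 2 N with the board 3–4 mm down, so I'll hand it in.

```bash
python3 -c "
from bench import ctrl, order, get_image, camera_model
print(order.close_job())"
```

```text
the job is handed in; nothing more can be done
None
```

The job is handed in: the closed fingertips came down on the disc, slid along all five ribs without lifting (about 2 N, board 3–4 mm down), and now rest lightly on the square block, with nothing gripped and no loose piece seen to move.

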